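# Pin a printing block shut in its clamshell jig

### The arm

A 6-joint arm with a two-finger parallel gripper is mounted at the origin on a cart in front of the work surface, level with it; the furniture and walls round the work are solid. World frame = base frame: x ahead of the robot, y to its left, z up, the work surface at z = 0. Lengths are in mm, angles in rad, forces in N, time in s.
With the tool pointing down it reaches from about 275 to 750 mm from the base axis. Payload 10.2 kg.
Tool frame: the origin (TCP) lies midway between the tips of the shut fingers; the grasp point (between the pads) lies 19 mm behind it; z points along the fingers, y is the line along which they close (so a half turn about z gives the same grasp; the last joint's range is limited). The gripper opens to 85 mm and grips with 20 to 120 N. Pads are 22 mm wide; open, the fingers measure 114 mm over their backs; the gripper's body (76 mm by 85 mm) begins 54 mm behind the grasp point. The pads swing forward as they close: fully open they stand 13 mm farther back than shut.
Start: joints at [-0.223, 0.313, 1.498, -0, 1.331, -0.223], TCP at [525.006, -0.013, 203.294] pointing down, gripper open.
Joint ranges: [-2.94, 2.94], [-0.97, 2.17], [0.19, 2.56], [-1.23, 4.37], [0.02, 3.11], [-2.88, 2.88]. Speed limits (rad/s): [2.39, 2.39, 3.01, 3.14, 3.14, 3.14].

### API

Orientations are given as a unit quaternion [w, x, y, z].
In Python, from rig import sense, capture, finish_job, find_in, place_of gives the robot as it stands. The module is installed in compiled form; this text tells all that it offers.
- The arm moves only by the shell command python3 -m jog 'ROWS' [FORCE]. ROWS is JSON, a list of rows, each an object of numbers: "tx", "ty", "tz": the shift along the tool's x, y, z in mm; "ax", "ay", "az": the turn, a rotation vector about the tool's x, y, z in rad; "jaw": the closure, from -1 (fully open) to 1 (shut), so that 0 is half open. In form: [{"tx": .., "ty": .., "tz": .., "ax": .., "ay": .., "az": .., "jaw": ..}, ...]. A call has 1 to 5 rows; each row shifts and turns the commanded pose from where the row before left it, along the tool's axes as they then stand; what a row does not reach is not made up. A row lasts 1/8 s, in which the tool goes at most 62.5 mm and 10.7 degrees, less where a joint would pass 70% of its speed; a pose out of reach is approached as far as the arm can. A call with a gripper value outside its range is refused whole. The fingers move at their own pace and stop on an object; FORCE is the grip in N (left out, the last holds). Time passes only in rows, so rows that do not move let the fingers close. It gives the time, the measured TCP pose, the force, the opening and the grip force at its end, in the units of the state.
- sense(): the state, without advancing time (a new reading comes with each control period).
- capture(name): name is "scene" or "side" or "wrist"; returns a dict with "color" (384x512x3 uint8, red, green, blue), "depth" (384x512 float32, mm along the optical axis (not along the pixel's ray), 0 where there is no reading), "fx", "fy", "cx", "cy" (pixels), "camera_from_world" (4x4, takes a point from world to camera coordinates); the wrist camera has in their place "mount" (4x4, takes a point from camera to tool coordinates, whose origin is the TCP and whose axes are the flange's). Camera axes: x right, y up, looking along -z (the intrinsics and any distortion apply to the point x, -y, -z); pixel columns grow to the right and rows downward; lengths in mm; the calibration is good to about 2 mm. The wrist camera is an equidistant fisheye: a pixel r from the principal point sees the ray r / f radians off the axis. A picture is of the moment at which its call begins: read the wrist's pose just before it.
- finish_job(): hands the job in; it is judged then, once.
Trained networks look in the newest picture that a camera, given by its name, has taken for a name from the list of things; names that differ only in an ending like _2 or _b are one class to them, and where a whole thing is asked for, a point or a joint stands for the part that bears it (a point fixed in the world has none). Each returns a list of dicts, best first, with "conf" (0 to 1); they miss things now and then, are a little off and sometimes report something else, mostly with a low value. They report only what shows in the picture. A call takes as long as a camera call.
- find_in(query, camera): "centre" ([column, row] in pixels, amid what is visible of it).
- place_of(query, camera): "centre" ([column, row] in pixels: a listed point, or the origin of a listed thing).
The state is a dict: "time_s": time; "joints": joint angles; "dq": joint speeds; "tau": joint torques, N m; "eef_pos": TCP position; "ee_rot": TCP orientation; "force": force on the tool from outside, world axes, zero at the start; "wrist_torque": the same for the moment, N m; "grip_width": opening from 0.0 (shut) to 1.0 (fully open); "grip_force": force on a finger pad.
Only numpy, scipy, OpenCV 4.12 (cv2) and the standard library are available. Lean on these libraries where they do the work, as an engineer would, in place of code of your own. Each camera call takes 0.05 s, during which the arm holds its last target. There are 200 camera calls.

### The job

Slide the oblong printing block along the board, without lifting it, fully home against the end stop of the open clamshell jig. Then fold the jig's lid down over it, push the steel pin from its stand through the lid's hole into the hole in the base, and press the pin's head down until the sprung lid is fully shut. Finish while still holding the pin pressed down: do not let go, the lid springs up again.

Things in the scene. Friction and masses are not known exactly. Their poses are not given: they have to be found in the camera images.
- jig: Fixed pale wooden jig, 30 mm high, 116 mm in x (-71 to +45) by 84 in y. Origin under the middle of its bay, z up, on the grey board (top at z = 0.038) that carries everything. The bay is a floorless slot 59 mm wide (x -29.5 to +29.5), its mouth towards jig +y (robot's left), its end stop at y = -35 mm; rails parallel to y = +15, flaring to +29 mm. Lid hinge: along x at y = -56, 35 mm above the board
- bay (a point): where the block's middle lies when home: jig x = 0, y = +2.5, 11 mm above the board; axes as the jig. The block's long side then lies along jig y, its outer end at y = +40 mm, 11 mm outside the rails
- base_hole (a point): centre of the mouth of the base's hole, on the top face 30 mm above the board, at jig x = -54, y = +14 mm (a lug beside the bay, robot's side, x -71 to -37, y -4 to +32 mm); round, upright, 15.5 mm in diameter, chamfered, open down to the board; axes as the jig
- lid (a joint): lid angle, rad: 0 = shut flat (firm stop), grows as it opens, to 1.95. Starts near upright, leaning slightly back, held by light friction. Pushed over below about 1.0 it falls slowly by itself until a sprung bar under it (40 x 16 mm) meets the block in the bay: it rests at about 0.09 (6 mm up at the hole). From there 6 to 10 N straight down at the hole shuts it; released, it springs up
- lid_hole (a point): centre of the lid's hole on its outer face (upper when shut), 70 mm from the hinge axis; 15.5 mm in diameter, chamfered. Axes turn with the lid: z normal to it, y from hinge to free edge. The lid is an aluminium plate 10 mm thick, as wide as the jig (same x), reaching 86 mm from the hinge axis; shut, its upper face is 40 mm above the board, its hole over the base's
- lid_edge (a point): middle of the lid's free edge, half-way through its thickness, 86 mm from the hinge axis; axes as lid_hole
- block_mid (a point): oblong pale wooden printing block with brass relief on top, loose, about 0.13 kg; 55 mm (its x) by 75 mm (its y), 22 mm high, relief up to 27 mm; this point is at its centre, 11 mm above its underside. (A smaller square greyish printing block elsewhere is not wanted)
- pin_grip (a point): middle of the pin's head. Plain steel pin, 80 g, loose, upright in its stand; z along the pin. Head: cylinder 20 mm in diameter, 42 mm tall, this point half-way up on the axis. Below it a flange 26 mm in diameter, 4 mm thick, underside 25 mm below this point (rests on the stand, later on the lid), then a shank 12 mm in diameter, 34 mm long. Lid shut under it: this point 65 mm above the board
- pin_foot (a point): centre of the pin's lower end, 59 mm below pin_grip; tapered over its last 6 mm. 6 mm above the board when the pin is fully down with the lid shut
- stand: fixed pale wooden stand of the pin, 55 mm square, 40 mm high, on a 75 mm square foot 6 mm thick, with an upright 15.5 mm hole in the middle; origin under its middle, on the board. It stands at the right or the left of the work; a dark green round tin stands at the other side

How it is judged (in metres and radians):
On the way, in this order (a step that is already met when the one before it is completed fails the run):
1. the block is fully home in the bay while the lid is still open (horizontal distance between block_mid and bay below 0.006 m and angle between the y axis of block_mid and the y axis of jig, either way round below 0.12 rad and value of joint lid above 1 rad), for 0.2 s.
2. the lid is folded down over the block, resting on its spring or lower (horizontal distance between block_mid and bay below 0.006 m and angle between the y axis of block_mid and the y axis of jig, either way round below 0.12 rad and value of joint lid below 0.13 rad), for 0.2 s.
3. the pin has gone through the lid's hole into the hole in the base (horizontal distance between pin_foot and base_hole below 0.006 m and angle between the z axis of pin_foot and the z axis of jig, either way round below 0.12 rad and z of pin_foot in the frame of jig below 0.022 m and value of joint lid below 0.13 rad), for 0.1 s.
At the end, for the whole second after the job is handed in: Block home (within 6 mm of bay, 0.12 rad); pin in both holes (within 6 mm and 0.12 rad of the base hole's axis), foot under 11 mm above the board; lid below 0.02 rad, held shut against its spring; fingers bear on the pin with over 3 N; block and pin at rest (horizontal distance between block_mid and bay below 0.006 m and angle between the y axis of block_mid and the y axis of jig, either way round below 0.12 rad and horizontal distance between pin_foot and base_hole below 0.006 m and angle between the z axis of pin_foot and the z axis of jig, either way round below 0.12 rad and z of pin_foot in the frame of jig between 0 and 0.011 m and value of joint lid below 0.02 rad and contact force between the fingers and pin above 3 N and linear speed of each of pin, block below 0.02 m/s); the arm keeps its last pose, push and grip.
It fails at once if the block is lifted more than 15 mm off the board (height (world z) of block_mid above 0.064 m).
It also fails if it takes over 72 s, if anything falls off the work surface, if the arm or the gripper's body presses on something with over 40 N, if the wrist force passes 120 N, or if a joint passes its speed limit or range.

## Working session

There is one attempt and no reset: what is moved stays moved. The work goes in short steps, Python scripts to look and compute and a shell command to move; the robot and the scene stay as the last step left them, time stands still between calls to the robot, and variables do not carry over. Pictures are saved under pics/ and viewed, at most 14 in all, crops included, and the job is handed in when it is done.

```bash
mkdir -p pics; cat > h.py <<'E'
import numpy as np, cv2
from rig import sense, capture, finish_job, find_in, place_of
from scipy.spatial.transform import Rotation as R
def shot(n,png=None):
    s=sense(); c=capture(n)
    if png: cv2.imwrite('pics/'+png,c['color'][:,:,::-1])
    if n=='wrist':
        q=s['ee_rot']; T=np.eye(4); T[:3,:3]=R.from_quat([q[1],q[2],q[3],q[0]]).as_matrix(); T[:3,3]=s['eef_pos']
        c['w']=T@np.array(c['mount'])
    else: c['w']=np.linalg.inv(np.array(c['camera_from_world']))
    c['n']=n; return c
def ray(c,p):
    x=(p[0]-c['cx'])/c['fx']; y=(p[1]-c['cy'])/c['fy']
    if c['n']=='wrist':
        r=np.hypot(x,y); d=np.array([x*np.sin(r)/max(r,1e-9),-y*np.sin(r)/max(r,1e-9),-np.cos(r)])
    else: d=np.array([x,-y,-1.])
    return c['w'][:3,3], c['w'][:3,:3]@d
def atz(c,p,z):
    o,d=ray(c,p); return o+d*(z-o[2])/d[2]
def atdepth(c,p):
    u,v=int(round(p[0])),int(round(p[1])); D=c['depth'][max(v-1,0):v+2,max(u-1,0):u+2]; D=D[D>0]
    o,d=ray(c,p)
    if not len(D): return None
    k=np.median(D)
    l=np.linalg.inv(c['w'][:3,:3])@d
    return o+d*k/(-l[2])
E
python3 - <<'E'
from h import *
np.set_printoptions(precision=1,suppress=True)
print(sense())
Z={'jig':38,'bay':49,'base_hole':68,'block_mid':49,'pin_grip':38+65-0+0,'stand':38,'pin_foot':45,'lid_edge':None,'lid_hole':None}
Z['pin_grip']=38+40+25
for n in ['scene','side','wrist']:
    c=shot(n,n+'0.png'); print(n,c['fx'],c['w'][:3,3],[k for k in c])
    for q in Z:
        for r in place_of(q,n)[:2]:
            print(q,r['conf'],np.array(r['centre']),atz(c,r['centre'],Z[q]) if Z[q] else '', atdepth(c,r['centre']))
im=[cv2.imread('pics/%s0.png'%n) for n in ['scene','side']]
cv2.imwrite('pics/a.png',cv2.resize(np.vstack(im),(512,768))[:, :][:768])
E
```

```text
{'time_s': 0.0, 'joints': array([-0.2,  0.3,  1.5, -0. ,  1.3, -0.2]), 'dq': array([-0., -0., -0., -0.,  0., -0.]), 'tau': array([ -0. , -41.2, -26. ,  -0. ,   0. ,  -0. ]), 'eef_pos': array([524.7,   0.1, 202.7]), 'ee_rot': array([-0. ,  0.7,  0.7, -0. ]), 'force': array([-0.6,  0.1, -0.3]), 'wrist_torque': array([-0.,  0., -0.]), 'grip_force': 0.0, 'grip_width': 0.9999054010840586}
scene 460.2536215472162 [  6.3 807.8 951.4] ['color', 'depth', 'fx', 'fy', 'cx', 'cy', 'camera_from_world', 'w', 'n']
jig 0.7 [277.1 179.2] [ 470.3 -120.3   38. ] [ 470.7 -121.    37.3]
jig 0.47 [289.1 184.4] [ 428.4 -116.9   38. ] [ 420.8 -100.2   54.5]
bay 0.69 [275.6 178.3] [ 470.5 -110.5   49. ] [ 476.5 -122.5   37.3]
base_hole 0.76 [289.2 183.8] [415.4 -88.9  68. ] [ 421.1 -101.3   55.8]
block_mid 0.71 [235.5 237.4] [453.1 146.   49. ] [446.1 156.4  63.1]
block_mid 0.47 [310.9 147.5] [ 441.3 -298.    49. ] [ 391.7 -171.9  151.8]
pin_grip 0.56 [305.1 131.1] [ 466.6 -300.3  103. ] [ 462.8 -291.2  110. ]
stand 0.47 [304.  148.5] [ 463.9 -295.8   38. ] [ 412.4 -171.5  140.9]
stand 0.42 [274.8 176.5] [ 4
[... 545 characters left out ...]
mid 0.75 [238.7 175.7] [456.5 159.5  49. ] [452.1 143.6  62.3]
pin_grip 0.49 [300.8 287.9] [ 453.6 -309.2  103. ] [ 455.  -306.6   99.1]
stand 0.85 [301.1 303.4] [ 460.7 -305.2   38. ] [ 448.9 -326.6   73.2]
pin_foot 0.66 [304.6 304.7] [ 464.3 -315.    45. ] [ 457.4 -327.2   65.2]
pin_foot 0.22 [254.3 234.9] [425.6 -80.8  45. ] [ 392.8 -180.8  157.1]
lid_edge 0.95 [277.6 233.8]  [ 443.3 -193.2  155.9]
lid_hole 0.87 [262.  239.8]  [ 410.7 -181.8  135.9]
wrist 297.3186396354542 [523.4  78.1 373.4] ['color', 'depth', 'fx', 'fy', 'cx', 'cy', 'mount', 'w', 'n']
base_hole 0.93 [168.2 253. ] [421.5 -95.1  68. ] [480.7   5.6 245.6]
block_mid 0.59 [188.4  36.7] [453.7 152.3  49. ] [456.7 149.   63.4]
```

View pics/scene0.png

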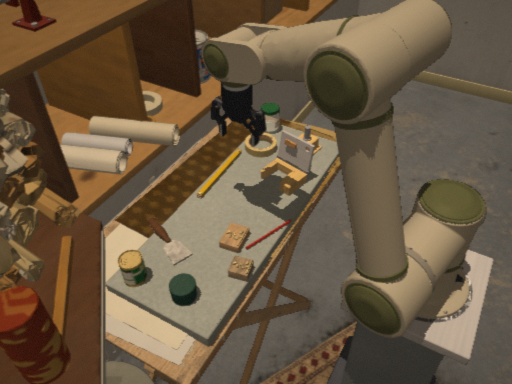

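View pics/side0.png

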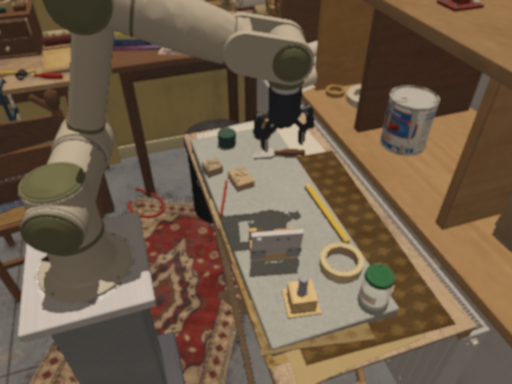

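Scene: the jig stands at about (285,175) with its lid upright. The oblong block is at (235,237), and a smaller block at (241,267) is the decoy. In the side view the stand and pin are at (301,295) and the tin is at (228,138). I'll look closer with the wrist camera.

```bash
python3 -m jog '[{"tx":45,"ty":-35},{"tx":40,"ty":-35},{}]'
cat > m.py <<'E'
from h import *
import sys
np.set_printoptions(precision=1,suppress=True)
def cloud(c):
    v,u=np.mgrid[0:384,0:512]; x=(u-c['cx'])/c['fx']; y=(v-c['cy'])/c['fy']
    if c['n']=='wrist':
        r=np.hypot(x,y)+1e-9; d=np.stack([x*np.sin(r)/r,-y*np.sin(r)/r,-np.cos(r)],-1)
    else: d=np.stack([x,-y,-np.ones_like(x)],-1)
    k=np.divide(c['depth'],-d[...,2],out=np.zeros_like(x),where=-d[...,2]>0.05)
    P=(d*k[...,None])@c['w'][:3,:3].T+c['w'][:3,3]; P[c['depth']<=0]=np.nan
    return P
def box(P,lo,hi):
    Q=P.reshape(-1,3); return Q[np.all((Q>lo)&(Q<hi),1)]
def rect(Q):
    (c,s,a)=cv2.minAreaRect(Q[:,:2].astype(np.float32)); return c,s,a,len(Q)
E
python3 - <<'E'
from m import *
print(sense()['eef_pos'])
for n in ['wrist','side','scene']:
    c=shot(n,n+'1.png'); 
    for q,z in [('block_mid',49),('base_hole',68),('jig',38)]:
        for r in place_of(q,n)[:2]: print(n,q,r['conf'],np.array(r['centre']),atz(c,r['centre'],z))
    P=cloud(c)
    Q=box(P,[395,95,55],[510,215,72]); print('block',rect(Q), np.median(Q,0))
    Q=box(P,[380,-175,64],[560,-60,71]); 
    if len(Q)>10: print('jigtop',rect(Q))
    Q=box(P,[380,-230,85],[560,-100,170])
    if len(Q)>10:
        m=Q.mean(0); nn=np.linalg.svd(Q-m,full_matrices=False)[2][2]; print('lid',m,nn,len(Q),Q.min(0),Q.max(0))
E
```

```text
[525.   -0.  203.3]
wrist block_mid 0.97 [188.4  40.3] [453.7 148.1  49. ]
wrist base_hole 0.63 [169.4 251.9] [423.2 -93.6  68. ]
block ((441.90118408203125, 157.24647521972656), (80.62992858886719, 100.06491088867188), 7.082295894622803, 3358) [457.1 144.7  60. ]
jigtop ((455.18487548828125, -128.94728088378906), (88.72306823730469, 116.34028625488281), 76.79546356201172, 1991)
lid [ 450.7 -174.3  101. ] [0.2 1.  0.1] 1383 [ 407.1 -195.    85. ] [ 502.1 -161.6  140.5]
side block_mid 0.86 [241.7 176.7] [463.6 152.1  49. ]
side base_hole 0.93 [250.8 233.4] [412.2 -93.6  68. ]
side jig 0.62 [276.1 246.6] [ 467.1 -130.4   38. ]
block ((448.4340515136719, 165.2220916748047), (69.66961669921875, 127.95462799072266), 22.87375259399414, 374) [452.2 143.9  62. ]
jigtop ((454.9212951660156, -130.7623291015625), (91.8444595336914, 113.09061431884766), 77.04365539550781, 89)
lid [ 443.  -187.2  129.3] [-0.2 -1.  -0.1] 1082 [ 384.9 -208.3   85.1] [ 503.7 -166.7  161.6]
scene block_mid 0.71 [235.3 239.5] [449.8 152.4  49. ]
scene block_mid 0.41 [274.7 179.6] [ 470.1 -104.1   49. ]
scene base_hole 0.79 [289.  180.8] [ 421.7 -100.3   68. ]
scene jig 0.89 [279.  175.8] [ 472.5 -136.9   38. ]
block ((447.538818359375, 166.58607482910156), (69.31951141357422, 122.97136688232422), 21.745288848876953, 524) [451.9 154.4  61.2]
jigtop ((453.7979736328125, -126.08686828613281), (89.38240051269531, 117.8996810913086), 76.75570678710938, 422)
lid [ 439.4 -176.5  125. ] [-0.2 -1.  -0.2] 852 [ 382.6 -206.4   85. ] [ 500.6 -155.9  161.6]schema error: expected keys tx, ty, tz, ax, ay, az, jaw
```

View pics/wrist1.png

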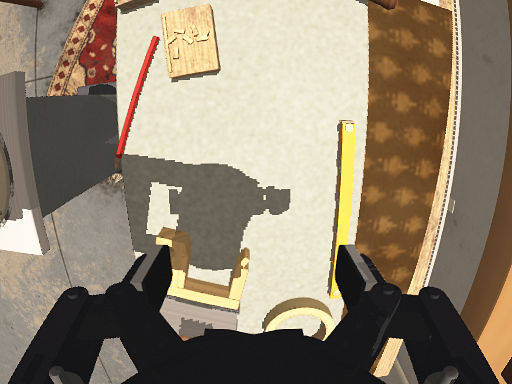

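The wrist picture shows the block at (190,40) and the jig mouth at (205,270). The jig is yawed about -13° with its origin near (470.5,-119). Rows seem to need every key, so I'll write them out in full.

```bash
python3 -m jog '[{"tx":45,"ty":-35,"tz":0,"ax":0,"ay":0,"az":0,"jaw":-1},{"tx":40,"ty":-35,"tz":0,"ax":0,"ay":0,"az":0,"jaw":-1},{"tx":0,"ty":0,"tz":0,"ax":0,"ay":0,"az":0,"jaw":-1}]'
python3 - <<'E'
from m import *
c=shot('wrist','wrist2.png'); 
for q,z in [('block_mid',49),('base_hole',68),('jig',38),('bay',49)]:
    for r in place_of(q,'wrist')[:1]: print(q,r['conf'],np.array(r['centre']),atz(c,r['centre'],z))
P=cloud(c)
for lo,hi in [(56,70),(57,63)]:
    Q=box(P,[400,85,lo],[505,200,hi]); H=np.zeros((240,240),np.uint8); H[((Q[:,1]-80)*2).astype(int),((Q[:,0]-395)*2).astype(int)]=255
    H=cv2.morphologyEx(H,cv2.MORPH_CLOSE,np.ones((7,7))); H=cv2.morphologyEx(H,cv2.MORPH_OPEN,np.ones((25,25)))
    n,l,s,ce=cv2.connectedComponentsWithStats(H)
    for i in range(1,n): 
        ys,xs=np.where(l==i); r=cv2.minAreaRect(np.stack([xs/2+395,ys/2+80],1).astype(np.float32)); print(r,len(xs))
Q=box(P,[380,-175,64],[560,-60,71])
if len(Q)>10: print('jigtop',rect(Q))
E
```

```text
time_s: 2.48
eef_pos: [453.4, 86.9, 203.8]
ee_rot: [0.0, 0.706, 0.708, 0.0]
force: [0.1, -0.9, 0.4]
grip_width: 1.0
grip_force: 0.0
block_mid 0.83 [255.6 117.9] [454.8 146.8  49. ]
((455.35089111328125, 147.232666015625), (55.405757904052734, 75.17950439453125), 6.632514476776123) 15853
((461.25, 126.25), (33.49999237060547, 46.49999237060547), 90.0) 5449
((455.5, 171.25), (28.5, 49.0), 90.0) 4908
jigtop ((458.3312072753906, -113.25013732910156), (59.39937973022461, 115.83430480957031), 77.97710418701172, 1006)
```

View pics/wrist2.png

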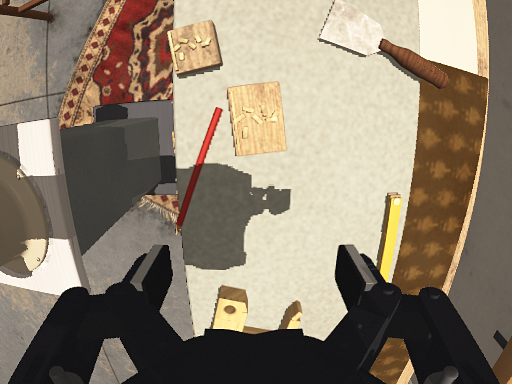

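The block is at (455,147), yawed +6.6°. The red pencil's end at (220,108) and the decoy's edge at (195,72) are both close to where the left finger will land, so I'll measure the clearances.

```bash
python3 -m jog '[{"tx":45,"ty":0,"tz":0,"ax":0,"ay":0,"az":-0.116,"jaw":-0.6},{"tx":40,"ty":-4,"tz":0,"ax":0,"ay":0,"az":0,"jaw":-0.6},{"tx":0,"ty":0,"tz":0,"ax":0,"ay":0,"az":0,"jaw":-0.6}]'
python3 - <<'E'
from m import *
print(sense()['eef_pos'],R.from_quat(np.roll(sense()['ee_rot'],-1)).as_matrix()[:,0])
c=shot('wrist','wrist3.png')
P=cloud(c)
def sm(Q,lo,hi,name):
    im=c['color'].reshape(-1,3)
X=P.reshape(-1,3); C=c['color'].reshape(-1,3).astype(int)
m=(C[:,0]>110)&(C[:,1]<60)&(C[:,2]<60)&(X[:,0]>385)&(X[:,0]<450)&(X[:,1]>0)&(X[:,1]<200)&(X[:,2]>36)&(X[:,2]<60)
Q=X[m]; print('pencil',len(Q),Q[np.argsort(Q[:,1])[[0,len(Q)//2,-5,-1]]] if len(Q)>5 else '')
for lo,hi,n in [([400,90,56],[505,200,70],'blk'),([350,187,52],[430,270,75],'decoy')]:
    Q=box(P,lo,hi); print(n,rect(Q),Q.min(0),Q.max(0)); print(cv2.boxPoints(cv2.minAreaRect(Q[:,:2].astype(np.float32))))
E
```

```text
time_s: 3.1
eef_pos: [446.4, 170.4, 203.0]
ee_rot: [-0.0, 0.664, 0.748, -0.0]
force: [-0.4, -0.3, 0.1]
grip_width: 0.8
grip_force: 0.0
[446.4 170.4 203. ] [-0.1  1.   0. ]
pencil 0 
blk ((456.0802001953125, 147.57049560546875), (55.1708984375, 74.92477416992188), 7.416454792022705, 3128) [424.4 107.8  56.1] [486.5 187.4  66.4]
[[423.9 181.2]
 [433.6 106.9]
 [488.3 114. ]
 [478.6 188.3]]
decoy ((388.9174499511719, 225.8452911376953), (50.68463897705078, 50.29835510253906), 11.212095260620117, 2213) [360.  198.   52.2] [417.8 254.6  71.1]
[[359.2 245.6]
 [368.9 196.2]
 [418.7 206.1]
 [408.9 255.4]]
```

```bash
python3 -m jog '[{"tx":6,"ty":6.6,"tz":40,"ax":0,"ay":0,"az":-0.012,"jaw":-0.6},{"tx":0,"ty":0,"tz":60,"ax":0,"ay":0,"az":0,"jaw":-0.6},{"tx":0,"ty":0,"tz":45,"ax":0,"ay":0,"az":0,"jaw":-0.6},{"tx":0,"ty":0,"tz":14,"ax":0,"ay":0,"az":0,"jaw":-0.6},{"tx":0,"ty":0,"tz":0,"ax":0,"ay":0,"az":0,"jaw":-0.6}]'
python3 -m jog '[{"tx":0,"ty":0,"tz":0,"ax":0,"ay":0,"az":0,"jaw":0.2},{"tx":0,"ty":0,"tz":0,"ax":0,"ay":0,"az":0,"jaw":0.2},{"tx":0,"ty":0,"tz":0,"ax":0,"ay":0,"az":0,"jaw":0.2},{"tx":0,"ty":0,"tz":0,"ax":0,"ay":0,"az":0,"jaw":0.2}]' 25
```

```text
time_s: 3.78
eef_pos: [452.9, 175.3, 44.7]
ee_rot: [0.0, 0.661, 0.751, -0.0]
force: [0.8, 1.1, -0.3]
grip_width: 0.8
grip_force: 0.0
time_s: 4.28
eef_pos: [452.4, 176.0, 44.6]
ee_rot: [0.0, 0.66, 0.751, 0.0]
force: [-0.2, 0.7, 0.7]
grip_width: 0.399
grip_force: 0.0
```

```bash
python3 - <<'E'
from m import *
c=shot('wrist'); 
for r in place_of('block_mid','wrist')[:2]: print(r['conf'],np.array(r['centre']),atz(c,r['centre'],49))
cv2.imwrite('pics/g1.png',np.vstack([c['color'][:,:,::-1]]))
print(sense())
E
```

```text
0.69 [253.7 270.9] [455. 148.  49.]
{'time_s': 4.375, 'joints': array([ 0.1,  0.4,  1.8, -0. ,  0.9,  0. ]), 'dq': array([-0.,  0.,  0.,  0., -0., -0.]), 'tau': array([  0. , -40.5, -20.1,  -0. ,   0. ,  -0. ]), 'eef_pos': array([452.3, 176. ,  44.4]), 'ee_rot': array([0. , 0.7, 0.8, 0. ]), 'force': array([0.4, 0.4, 0.5]), 'wrist_torque': array([-0. ,  0. , -0.1]), 'grip_force': 0.0, 'grip_width': 0.40263847316674056}
```

View pics/g1.png

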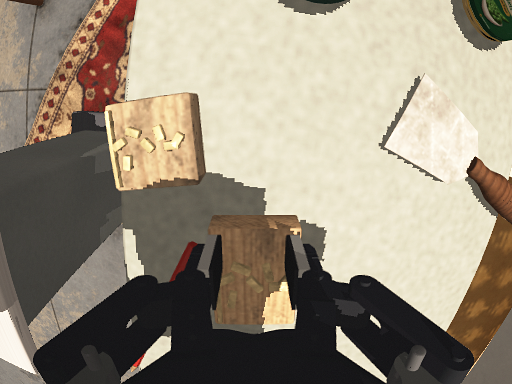

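The fingers stand at (217,270) and (293,270) over or around the block's far end. I'll close them further to see whether they grip.

```bash
python3 -m jog '[{"tx":0,"ty":0,"tz":0,"ax":0,"ay":0,"az":0,"jaw":0.3},{"tx":0,"ty":0,"tz":0,"ax":0,"ay":0,"az":0,"jaw":0.3}]' 25
python3 - <<'E'
from m import *
c=shot('wrist'); P=cloud(c)
for row in (240,260,280):
  for u in (205,212,217,222,232,255,278,287,292,297,303,312): print(row,u,P[row,u])
E
```

```text
time_s: 4.62
eef_pos: [452.3, 176.0, 44.3]
ee_rot: [-0.0, 0.66, 0.751, -0.0]
force: [0.9, -1.4, -0.1]
grip_width: 0.351
grip_force: 0.0
240 205 [420.4 160.4  37. ]
240 212 [429.2 185.1  83.2]
240 217 [431.6 185.3  82.8]
240 222 [434.1 185.6  82.7]
240 232 [438.7 175.   60.6]
240 255 [452.  176.1  59.3]
240 278 [465.3 177.8  59.5]
240 287 [466.  189.7  82.9]
240 292 [468.5 190.   83. ]
240 297 [476.2 179.6  60.6]
240 303 [485.6 168.8  37.3]
240 312 [492.1 168.9  36.1]
260 205 [428.5 184.7 102.2]
260 212 [431.6 185.7 103.1]
260 217 [433.7 184.9 101.3]
260 222 [435.4 178.1  89.5]
260 232 [440.1 161.3  60.1]
260 255 [453.7 162.9  59.8]
260 278 [467.4 164.8  60.2]
260 287 [464.4 188.4 100.4]
260 292 [466.3 189.5 102. ]
260 297 [468.5 189.8 102.1]
260 303 [472.8 186.7  96.1]
260 312 [477.  187.1  96.1]
280 205 [430.7 185.5 118.6]
280 212 [432.9 180.9 111.4]
280 217 [434.9 179.7 109.3]
280 222 [436.6 171.4  96.9]
280 232 [441.4 149.6  64.4]
280 255 [455.3 151.   63.7]
280 278 [469.9 150.   59.8]
280 287 [465.6 180.  104. ]
280 292 [466.2 184.6 110.5]
280 297 [466.1 190.5 119.2]
280 303 [468.4 190.8 119.3]
280 312 [471.8 191.4 119.7]
```

The fingertips read about z 75, above the block's 60 mm top, so they closed over it. I'll open to 68 mm, go down in steps while watching the force, and check the tips.

```bash
python3 -m jog '[{"tx":0,"ty":0,"tz":0,"ax":0,"ay":0,"az":0,"jaw":-0.6},{"tx":0,"ty":0,"tz":0,"ax":0,"ay":0,"az":0,"jaw":-0.6},{"tx":0,"ty":0,"tz":0,"ax":0,"ay":0,"az":0,"jaw":-0.6},{"tx":0,"ty":0,"tz":12,"ax":0,"ay":0,"az":0,"jaw":-0.6},{"tx":0,"ty":0,"tz":0,"ax":0,"ay":0,"az":0,"jaw":-0.6}]'
python3 - <<'E'
from m import *
c=shot('wrist','g2.png'); P=cloud(c); D=P[...,2]
s=sense();print(s['eef_pos'],s['force'])
# lowest finger points: points within finger x zones near tcp
m=(abs(P[...,1]-s['eef_pos'][1])<18)&(D>62)&(D<150)
for sgn in (-1,1):
    k=m&((P[...,0]-s['eef_pos'][0])*sgn>10); v,u=np.where(k); i=np.argsort(D[k])[:6]; print(list(zip(u[i],v[i])),P[k][i])
E
```

```text
time_s: 5.3
eef_pos: [451.5, 175.9, 31.2]
ee_rot: [-0.001, 0.66, 0.751, -0.001]
force: [0.1, 0.2, 0.5]
grip_width: 0.802
grip_force: 0.0
[451.9 175.9  31.7] [-0.1  0.3  0.1]
[(np.int64(217), np.int64(272)), (np.int64(215), np.int64(252)), (np.int64(217), np.int64(269)), (np.int64(234), np.int64(274)), (np.int64(215), np.int64(253)), (np.int64(215), np.int64(254))] [[431.9 161.1  62. ]
 [429.9 173.8  62. ]
 [431.8 163.1  62.1]
 [441.4 161.3  62.1]
 [429.9 173.2  62.1]
 [430.  172.7  62.2]]
[(np.int64(277), np.int64(266)), (np.int64(274), np.int64(283)), (np.int64(272), np.int64(277)), (np.int64(273), np.int64(280)), (np.int64(271), np.int64(277)), (np.int64(271), np.int64(284))] [[464.2 169.5  62.1]
 [464.3 158.3  62.5]
 [462.5 162.3  62.7]
 [463.3 160.6  63.1]
 [461.9 162.6  63.2]
 [462.6 158.   63.4]]
```

View pics/g2.png

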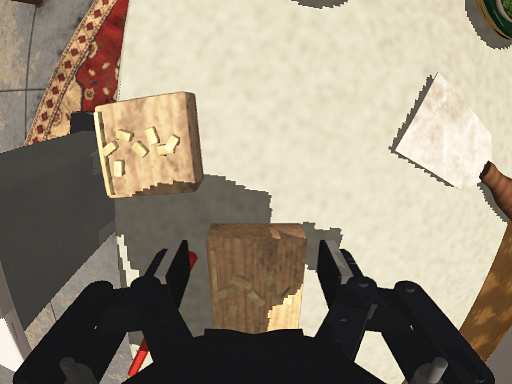

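The fingers straddle the block, with their tips at (185,245) and (322,245) and the pencil just behind the left one. Closing now.

```bash
python3 - <<'E'
from m import *
c=shot('wrist'); P=cloud(c)
for u,v in [(183,246),(186,250),(180,260),(322,244),(326,250),(335,260)]: print(u,v,P[v,u])
E
python3 -m jog '[{"tx":0,"ty":0,"tz":0,"ax":0,"ay":0,"az":0,"jaw":-0.1},{"tx":0,"ty":0,"tz":0,"ax":0,"ay":0,"az":0,"jaw":-0.1},{"tx":0,"ty":0,"tz":0,"ax":0,"ay":0,"az":0,"jaw":-0.1}]' 25
```

```text
183 246 [415.2 182.2  75.5]
186 250 [415.8 177.1  70.3]
180 260 [415.7 179.2  84. ]
322 244 [483.4 190.1  71.7]
326 250 [482.9 191.9  81.4]
335 260 [484.7 192.4  91.5]
time_s: 5.78
eef_pos: [452.3, 176.0, 32.4]
ee_rot: [0.0, 0.66, 0.751, 0.0]
force: [0.9, 0.5, 0.3]
grip_width: 0.55
grip_force: 0.0
```

Still above the block: the tips sit about 35 mm behind the reported TCP. I'll open and go lower in steps.

```bash
python3 -m jog '[{"tx":0,"ty":0,"tz":0,"ax":0,"ay":0,"az":0,"jaw":-0.6},{"tx":0,"ty":0,"tz":0,"ax":0,"ay":0,"az":0,"jaw":-0.6},{"tx":0,"ty":0,"tz":8,"ax":0,"ay":0,"az":0,"jaw":-0.6},{"tx":0,"ty":0,"tz":0,"ax":0,"ay":0,"az":0,"jaw":-0.6}]'
python3 -m jog '[{"tx":0,"ty":0,"tz":6,"ax":0,"ay":0,"az":0,"jaw":-0.6},{"tx":0,"ty":0,"tz":0,"ax":0,"ay":0,"az":0,"jaw":-0.6}]'
python3 - <<'E'
from m import *
c=shot('wrist','g3.png'); P=cloud(c); s=sense(); print(s['eef_pos'],s['force'])
for u in (179,183,187,318,322,326): print(u,[(v,P[v,u].round()) for v in range(236,262,3)])
E
```

```text
time_s: 6.28
eef_pos: [451.8, 175.9, 23.6]
ee_rot: [-0.0, 0.66, 0.751, -0.001]
force: [-0.3, -0.7, 0.4]
grip_width: 0.802
grip_force: 0.0
time_s: 6.52
eef_pos: [451.9, 175.9, 17.8]
ee_rot: [-0.0, 0.66, 0.751, -0.0]
force: [-0.0, -0.4, -0.3]
grip_width: 0.8
grip_force: 0.0
[452.1 176.   18.1] [0.6 0.7 0.5]
179 [(236, array([408., 174.,  37.])), (239, array([408., 172.,  37.])), (242, array([413., 182.,  58.])), (245, array([414., 183.,  63.])), (248, array([414., 183.,  66.])), (251, array([415., 184.,  69.])), (254, array([415., 182.,  69.])), (257, array([416., 182.,  71.])), (260, array([415., 180.,  71.]))]
183 [(236, array([410., 175.,  38.])), (239, array([410., 173.,  38.])), (242, array([415., 183.,  59.])), (245, array([415., 183.,  62.])), (248, array([416., 182.,  63.])), (251, array([416., 180.,  63.])), (254, array([416., 178.,  63.])), (257, array([416., 177.,  63.])), (260, array([416., 176.,  64.]))]
187 [(236, array([413., 176.,  38.])), (239, array([412., 173.,  36.])), (242, array([413., 172.,  38.])), (245, array([416., 179.,  55.])), (248, array([416., 178.,  56.]
[... 372 characters left out ...]
,  38.])), (257, array([485., 180.,  53.])), (260, array([484., 179.,  55.]))]
322 [(236, array([489., 185.,  38.])), (239, array([490., 183.,  37.])), (242, array([483., 191.,  58.])), (245, array([483., 190.,  59.])), (248, array([484., 188.,  58.])), (251, array([483., 188.,  61.])), (254, array([484., 186.,  61.])), (257, array([484., 185.,  62.])), (260, array([484., 184.,  63.]))]
326 [(236, array([491., 186.,  38.])), (239, array([492., 184.,  38.])), (242, array([485., 192.,  59.])), (245, array([484., 192.,  62.])), (248, array([484., 192.,  65.])), (251, array([483., 192.,  69.])), (254, array([483., 190.,  69.])), (257, array([483., 189.,  70.])), (260, array([484., 188.,  70.]))]
```

```bash
python3 -m jog '[{"tx":0,"ty":0,"tz":7,"ax":0,"ay":0,"az":0,"jaw":-0.6},{"tx":0,"ty":0,"tz":0,"ax":0,"ay":0,"az":0,"jaw":-0.1},{"tx":0,"ty":0,"tz":0,"ax":0,"ay":0,"az":0,"jaw":-0.1},{"tx":0,"ty":0,"tz":0,"ax":0,"ay":0,"az":0,"jaw":-0.1}]' 25
```

```text
time_s: 7.08
eef_pos: [452.2, 176.0, 11.2]
ee_rot: [-0.0, 0.66, 0.751, -0.0]
force: [-0.0, 0.0, -2.0]
grip_width: 0.638
grip_force: 26.7
```

Gripped: width 54 mm, grip 27 N. I'll drag the block away from the pencil first, then turn it to the jig's yaw.

```bash
python3 -m jog '[{"tx":0,"ty":22,"tz":0,"ax":0,"ay":0,"az":0,"jaw":-0.1},{"tx":0,"ty":24,"tz":0,"ax":0,"ay":0,"az":0,"jaw":-0.1},{"tx":0,"ty":0,"tz":0,"ax":0,"ay":0,"az":0.18,"jaw":-0.1},{"tx":0,"ty":0,"tz":0,"ax":0,"ay":0,"az":0.178,"jaw":-0.1},{"tx":0,"ty":0,"tz":0,"ax":0,"ay":0,"az":0,"jaw":-0.1}]'
python3 - <<'E'
from m import *
s=sense();M=R.from_quat(np.roll(s['ee_rot'],-1)).as_matrix(); print(s['eef_pos'],M,s['force'])
c=shot('wrist')
for n in ('wrist','scene','side'):
    if n!='wrist': c=shot(n,n+'4.png')
    for q,z in [('block_mid',49),('base_hole',68),('bay',49)]:
        for r in place_of(q,n)[:1]: print(n,q,r['conf'],np.array(r['centre']),atz(c,r['centre'],z))
    P=cloud(c); Q=box(P,[380,-157,64],[560,-60,71])
    if len(Q)>50: print(n,rect(Q)); print(cv2.boxPoints(cv2.minAreaRect(Q[:,:2].astype(np.float32))))
d=M.T@(np.array([494.1,-18,s['eef_pos'][2]])-s['eef_pos']); print(d)
E
```

```text
time_s: 7.7
eef_pos: [497.8, 181.8, 11.2]
ee_rot: [-0.0, 0.783, 0.622, -0.0]
force: [0.6, 0.2, -1.4]
grip_width: 0.637
grip_force: 27.0
[497.8 181.8  11.2] [[ 0.2  1.  -0. ]
 [ 1.  -0.2 -0. ]
 [-0.  -0.  -1. ]] [ 0.6  0.2 -1.4]
wrist block_mid 0.63 [249.4 303.1] [487.7 154.4  49. ]
scene block_mid 0.5 [222.2 236.8] [484.4 161.1  49. ]
scene base_hole 0.76 [290.8 182. ] [414.9 -98.1  68. ]
scene bay 0.71 [277.  178.1] [ 467.3 -113.4   49. ]
scene ((453.5458984375, -125.00096130371094), (85.49015808105469, 118.36945343017578), 78.58540344238281, 330)
[[ 387.1 -155.2]
 [ 503.1 -178.6]
 [ 520.   -94.8]
 [ 404.   -71.4]]
side block_mid 0.82 [253.3 177.6] [495.1 137.   49. ]
side base_hole 0.64 [251.4 234.9] [412. -99.  68.]
side bay 0.77 [279.2 240.2] [ 478.3 -121.9   49. ]
side ((457.2538757324219, -121.27581787109375), (69.9958267211914, 113.418212890625), 77.12342071533203, 86)
[[ 394.2 -142.8]
 [ 504.7 -168. ]
 [ 520.3  -99.8]
 [ 409.8  -74.5]]
[-195.5   41.6    0. ]
```

```bash
python3 -m jog '[{"tx":-30,"ty":6,"tz":0,"ax":0,"ay":0,"az":0,"jaw":-0.1},{"tx":-45,"ty":10,"tz":0,"ax":0,"ay":0,"az":0,"jaw":-0.1},{"tx":-45,"ty":10,"tz":0,"ax":0,"ay":0,"az":0,"jaw":-0.1},{"tx":-45,"ty":10,"tz":0,"ax":0,"ay":0,"az":0,"jaw":-0.1},{"tx":-30,"ty":5.6,"tz":0,"ax":0,"ay":0,"az":0,"jaw":-0.1}]'
python3 - <<'E'
from m import *
s=sense();M=R.from_quat(np.roll(s['ee_rot'],-1)).as_matrix(); print(s['eef_pos'],M[:,0],s['force'])
c=shot('wrist','w5.png'); P=cloud(c)
Q=box(P,[380,-150,64],[570,-60,71]); print(len(Q), rect(Q) if len(Q)>20 else '')
for n in ('scene','side'):
    c=shot(n,n+'5.png');P=cloud(c)
    Q=box(P,[380,-157,65],[560,-66,71]); print(n,rect(Q)); print(cv2.boxPoints(cv2.minAreaRect(Q[:,:2].astype(np.float32))))
a=[cv2.imread('pics/%s5.png'%n) for n in ('scene','side')]
cv2.imwrite('pics/v5.png',np.hstack([cv2.resize(a[0][100:240,180:340],None,fx=2.4,fy=2.4),cv2.resize(a[1][160:300,180:340],None,fx=2.4,fy=2.4)]))
E
```

```text
time_s: 8.93
eef_pos: [493.9, -19.4, 11.4]
ee_rot: [0.0, 0.784, 0.621, 0.0]
force: [1.1, 0.3, -1.7]
grip_width: 0.635
grip_force: 27.0
[493.9 -19.4  11.4] [ 0.2  1.  -0. ] [ 1.1  0.3 -1.7]
19 
scene ((454.8380432128906, -125.24664306640625), (85.8752670288086, 118.08917236328125), 78.74585723876953, 290)
[[ 388.5 -155.8]
 [ 504.4 -178.9]
 [ 521.1  -94.7]
 [ 405.3  -71.6]]
side ((449.3937072753906, -94.8172607421875), (129.40785217285156, 61.826820373535156), 14.757406234741211, 87)
[[ 378.9  -81.4]
 [ 394.7 -141.2]
 [ 519.8 -108.2]
 [ 504.1  -48.4]]
```

View pics/v5.png

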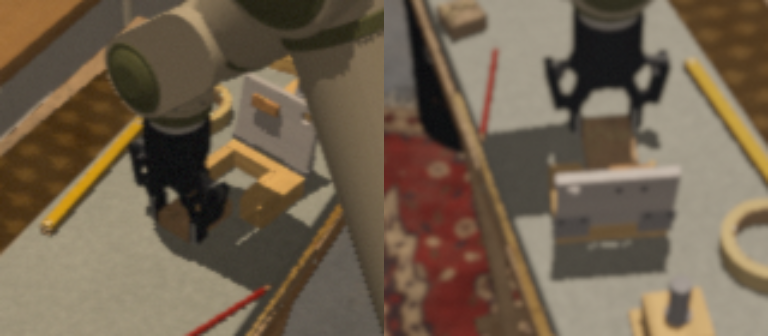

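Side view: the block is in line with the jig mouth, and the lid stands upright behind it. Sliding it in along tool -x.

```bash
python3 -m jog '[{"tx":-15,"ty":0,"tz":0,"ax":0,"ay":0,"az":0,"jaw":-0.1},{"tx":-15,"ty":0,"tz":0,"ax":0,"ay":0,"az":0,"jaw":-0.1},{"tx":0,"ty":0,"tz":0,"ax":0,"ay":0,"az":0,"jaw":-0.1}]'
python3 -m jog '[{"tx":-10,"ty":0,"tz":0,"ax":0,"ay":0,"az":0,"jaw":-0.1},{"tx":-10,"ty":0,"tz":0,"ax":0,"ay":0,"az":0,"jaw":-0.1},{"tx":0,"ty":0,"tz":0,"ax":0,"ay":0,"az":0,"jaw":-0.1}]'
```

```text
time_s: 9.45
eef_pos: [486.9, -47.5, 11.3]
ee_rot: [0.0, 0.784, 0.621, -0.0]
force: [0.7, -0.0, -1.3]
grip_width: 0.636
grip_force: 27.0
time_s: 9.82
eef_pos: [482.5, -66.8, 11.3]
ee_rot: [0.0, 0.784, 0.621, 0.0]
force: [0.4, 0.2, -2.1]
grip_width: 0.635
grip_force: 27.0
```

```bash
python3 -m jog '[{"tx":-6,"ty":0,"tz":0,"ax":0,"ay":0,"az":0,"jaw":-0.1},{"tx":0,"ty":0,"tz":0,"ax":0,"ay":0,"az":0,"jaw":-0.1},{"tx":0,"ty":0,"tz":0,"ax":0,"ay":0,"az":0,"jaw":-0.5},{"tx":0,"ty":0,"tz":0,"ax":0,"ay":0,"az":0,"jaw":-0.5}]'
python3 -m jog '[{"tx":20,"ty":0,"tz":-3,"ax":0,"ay":0,"az":0,"jaw":-0.5},{"tx":20,"ty":0,"tz":-5,"ax":0,"ay":0,"az":0,"jaw":1},{"tx":0,"ty":0,"tz":0,"ax":0,"ay":0,"az":0,"jaw":1},{"tx":0,"ty":0,"tz":0,"ax":0,"ay":0,"az":0,"jaw":1},{"tx":0,"ty":0,"tz":0,"ax":0,"ay":0,"az":0,"jaw":1}]' 60
python3 -m jog '[{"tx":0,"ty":0,"tz":0,"ax":0,"ay":0,"az":0,"jaw":1},{"tx":0,"ty":0,"tz":0,"ax":0,"ay":0,"az":0,"jaw":1}]'
python3 - <<'E'
from m import *
c=shot('wrist','w6.png'); P=cloud(c); s=sense()
for q in ('block_mid','pin_grip'):
  for r in place_of('block_mid','wrist')[:1]: print(r['conf'],atz(c,r['centre'],49))
for v in range(200,330,8): print(v,[P[v,u].round() for u in (248,256)])
E
for i in 1; do :; done
```

```text
time_s: 10.32
eef_pos: [481.3, -72.0, 11.4]
ee_rot: [0.0, 0.784, 0.621, 0.0]
force: [0.2, 0.2, -0.8]
grip_width: 0.75
grip_force: 0.0
time_s: 10.95
eef_pos: [490.1, -33.6, 19.2]
ee_rot: [-0.0, 0.784, 0.621, -0.0]
force: [-0.5, -0.7, 0.5]
grip_width: -0.001
grip_force: 0.0
time_s: 11.2
eef_pos: [490.2, -33.3, 19.2]
ee_rot: [-0.0, 0.784, 0.621, -0.0]
force: [0.2, 0.1, -0.7]
grip_width: 0.002
grip_force: 0.0
0.8 [472.4 -99.7  49. ]
0.8 [472.4 -99.7  49. ]
200 [array([492.,  -8.,  37.]), array([496.,  -8.,  38.])]
208 [array([491., -12.,  38.]), array([495., -13.,  38.])]
216 [array([490., -17.,  37.]), array([494., -18.,  37.])]
224 [array([488., -22.,  37.]), array([493., -22.,  38.])]
232 [array([487., -26.,  37.]), array([492., -27.,  39.])]
240 [array([489., -22.,  57.]), array([493., -23.,  57.])]
248 [array([489., -21.,  66.]), array([493., -22.,  67.])]
256 [array([489., -21.,  74.]), array([492., -22.,  73.])]
264 [array([489., -22.,  79.]), array([492., -22.,  80.])]
272 [array([489., -23.,  83.]), array([492., -24.,  84.])]
280 [array([489., -22.,  92.]), array([491., -28.,  84.])]
288 [array([488., -25.,  93.]), array([490., -32.,  84.])]
296 [array([488., -29.,  93.]), array([489., -36.,  84.])]
304 [array([487., -32.,  94.]), array([488., -40.,  85.])]
312 [array([485., -37.,  93.]), array([483., -66.,  60.])]
320 [array([485., -41.,  94.]), array([481., -72.,  59.])]
328 [array([475., -77.,  59.]), array([480., -78.,  60.])]
```

View pics/w6.png

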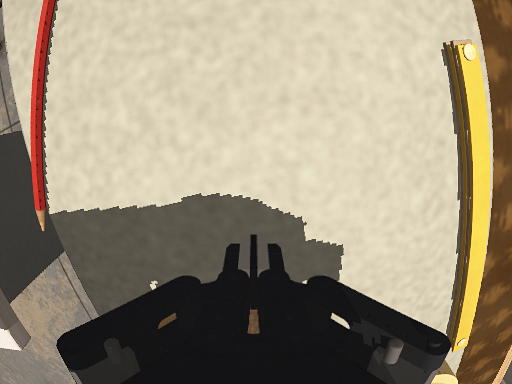

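The jaws are shut behind the block, with the tips at (254,238), z about 52. I'll lower slightly and push it home.

```bash
python3 -m jog '[{"tx":-10,"ty":0,"tz":6,"ax":0,"ay":0,"az":0,"jaw":1},{"tx":-10,"ty":0,"tz":0,"ax":0,"ay":0,"az":0,"jaw":1},{"tx":0,"ty":0,"tz":0,"ax":0,"ay":0,"az":0,"jaw":1}]'
python3 -m jog '[{"tx":-5,"ty":0,"tz":0,"ax":0,"ay":0,"az":0,"jaw":1},{"tx":-5,"ty":0,"tz":0,"ax":0,"ay":0,"az":0,"jaw":1},{"tx":0,"ty":0,"tz":0,"ax":0,"ay":0,"az":0,"jaw":1}]'
python3 -m jog '[{"tx":-3,"ty":0,"tz":0,"ax":0,"ay":0,"az":0,"jaw":1},{"tx":0,"ty":0,"tz":0,"ax":0,"ay":0,"az":0,"jaw":1}]'
python3 -m jog '[{"tx":-2,"ty":0,"tz":0,"ax":0,"ay":0,"az":0,"jaw":1},{"tx":0,"ty":0,"tz":0,"ax":0,"ay":0,"az":0,"jaw":1}]'
```

```text
time_s: 11.72
eef_pos: [485.6, -53.4, 13.2]
ee_rot: [-0.0, 0.784, 0.621, -0.0]
force: [0.2, 0.5, 0.1]
grip_width: 0.001
grip_force: 0.0
time_s: 12.1
eef_pos: [483.4, -62.6, 13.3]
ee_rot: [0.0, 0.784, 0.621, -0.0]
force: [1.3, -0.2, 0.7]
grip_width: 0.004
grip_force: 0.0
time_s: 12.35
eef_pos: [482.7, -65.3, 13.3]
ee_rot: [0.0, 0.784, 0.621, -0.0]
force: [-0.1, -0.0, 0.3]
grip_width: 0.002
grip_force: 0.0
time_s: 12.6
eef_pos: [482.3, -67.3, 13.3]
ee_rot: [0.0, 0.784, 0.621, -0.0]
force: [-0.1, -0.7, -0.1]
grip_width: 0.001
grip_force: 0.0
```

```bash
for k in 1; do python3 -m jog '[{"tx":-3,"ty":0,"tz":0,"ax":0,"ay":0,"az":0,"jaw":1},{"tx":0,"ty":0,"tz":0,"ax":0,"ay":0,"az":0,"jaw":1}]'; done
python3 -m jog '[{"tx":-3,"ty":0,"tz":0,"ax":0,"ay":0,"az":0,"jaw":1},{"tx":0,"ty":0,"tz":0,"ax":0,"ay":0,"az":0,"jaw":1}]'
python3 - <<'E'
from m import *
for n in ('scene','side','wrist'):
    c=shot(n,n+'7.png'); P=cloud(c)
    for q,z in [('block_mid',49),('base_hole',68),('bay',49)]:
        for r in place_of(q,n)[:1]: print(n,q,r['conf'],np.array(r['centre']),atz(c,r['centre'],z))
E
```

```text
time_s: 12.85
eef_pos: [481.6, -70.3, 13.3]
ee_rot: [0.0, 0.784, 0.621, -0.0]
force: [0.1, -0.5, 0.4]
grip_width: 0.001
grip_force: 0.0
time_s: 13.1
eef_pos: [481.3, -71.4, 13.3]
ee_rot: [-0.001, 0.784, 0.621, 0.001]
force: [5.2, 12.9, 0.8]
grip_width: 0.001
grip_force: 6.7
scene block_mid 0.71 [276.  181.4] [463.  -98.8  49. ]
scene base_hole 0.82 [291.  183.8] [410.9 -91.4  68. ]
scene bay 0.68 [277.  179.1] [ 465.2 -109.4   49. ]
side block_mid 0.52 [275.1 241.5] [ 467.  -122.7   49. ]
side base_hole 0.73 [251.9 233.6] [414.6 -95.2  68. ]
side bay 0.74 [276.7 239.9] [ 472.7 -118.9   49. ]
wrist block_mid 0.9 [250.1 323.7] [ 467.2 -116.3   49. ]
wrist base_hole 0.6 [157.8 325.7] [421.9 -92.6  68. ]
```

Contact at 14 N, just where the stop should be. I'll lift off straight up and check from above.

```bash
python3 -m jog '[{"tx":-1,"ty":0,"tz":0,"ax":0,"ay":0,"az":0,"jaw":1},{"tx":0,"ty":0,"tz":0,"ax":0,"ay":0,"az":0,"jaw":1},{"tx":6,"ty":0,"tz":-10,"ax":0,"ay":0,"az":0,"jaw":1},{"tx":0,"ty":0,"tz":-55,"ax":0,"ay":0,"az":0,"jaw":1},{"tx":0,"ty":0,"tz":-60,"ax":0,"ay":0,"az":0,"jaw":1}]'
python3 -m jog '[{"tx":-30,"ty":-3,"tz":-30,"ax":0,"ay":0,"az":0,"jaw":1},{"tx":-50,"ty":-7,"tz":0,"ax":0,"ay":0,"az":0,"jaw":1},{"tx":0,"ty":0,"tz":0,"ax":0,"ay":0,"az":0,"jaw":1}]'
python3 - <<'E'
from m import *
s=sense(); print(s['eef_pos'],s['joints'])
c=shot('wrist','w8.png'); P=cloud(c)
for q,z in [('block_mid',49),('base_hole',68),('bay',49),('jig',38)]:
    for r in place_of(q,'wrist')[:1]: print(q,r['conf'],np.array(r['centre']),atz(c,r['centre'],z))
Q=box(P,[380,-170,64],[560,-55,71]); print('jig',rect(Q),cv2.boxPoints(cv2.minAreaRect(Q[:,:2].astype(np.float32))))
np.save('P8.npy',P)
E
```

```text
time_s: 14.32
eef_pos: [481.6, -68.1, 139.8]
ee_rot: [-0.0, 0.784, 0.621, -0.0]
force: [0.3, -1.0, -0.3]
grip_width: -0.002
grip_force: 0.0
time_s: 14.7
eef_pos: [453.3, -146.1, 168.8]
ee_rot: [0.001, 0.785, 0.62, -0.0]
force: [-0.1, 0.6, 0.0]
grip_width: -0.001
grip_force: 0.0
[ 453.3 -146.1  168.8] [-0.6  0.2  1.7 -0.   1.2 -0.3]
block_mid 0.56 [264.6 148.2] [ 470.4 -117.8   49. ]
base_hole 0.59 [207.5 138.4] [421.4 -93.2  68. ]
jig ((455.4251403808594, -127.71483612060547), (87.42070770263672, 117.2297134399414), 75.65401458740234, 5840) [[ 387.8 -155.5]
 [ 501.4 -184.6]
 [ 523.   -99.9]
 [ 409.5  -70.8]]
```

View pics/w8.png

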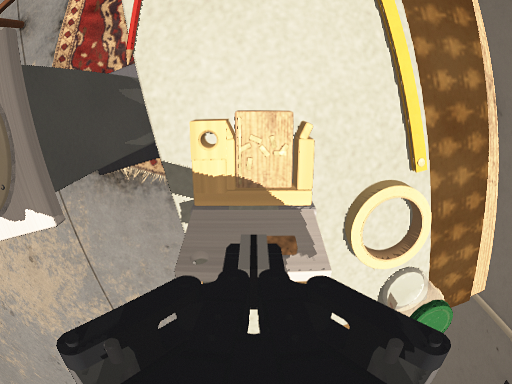

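The block sits home: its inner end at (264,188) is against the stop, and the hole shows at (209,139). Now I'll go over and behind the lid to push it down.

```bash
python3 -m jog '[{"tx":-35,"ty":0,"tz":0,"ax":0,"ay":0,"az":0,"jaw":1},{"tx":-37,"ty":0,"tz":0,"ax":0,"ay":0,"az":0,"jaw":1},{"tx":0,"ty":0,"tz":45,"ax":0,"ay":0,"az":0,"jaw":1},{"tx":0,"ty":0,"tz":20,"ax":0,"ay":0,"az":0,"jaw":1},{"tx":0,"ty":0,"tz":0,"ax":0,"ay":0,"az":0,"jaw":1}]'
python3 - <<'E'
from m import *
c=shot('side','s9.png')
im=cv2.imread('pics/s9.png')[150:330,190:370]; cv2.imwrite('pics/s9c.png',cv2.resize(im,None,fx=3,fy=3))
E
```

```text
time_s: 15.58
eef_pos: [437.4, -212.8, 102.2]
ee_rot: [-0.002, 0.783, 0.622, -0.0]
force: [-0.1, -0.9, 0.8]
grip_width: 0.0
grip_force: 0.0
```

View pics/s9c.png

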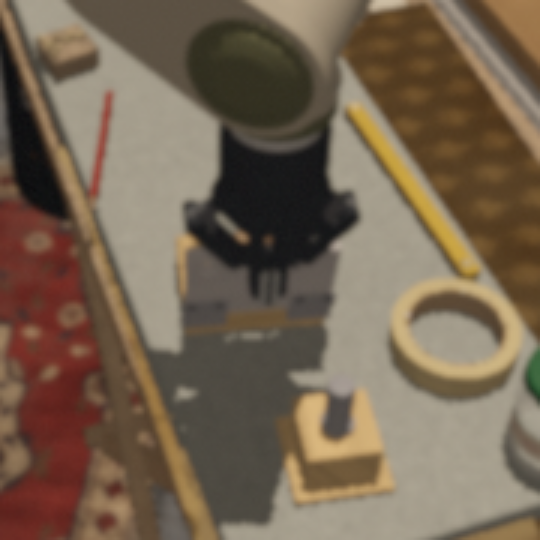

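The fingers are behind the lid at (268,285), so I'll sweep forward.

```bash
python3 -m jog '[{"tx":20,"ty":0,"tz":0,"ax":0,"ay":0,"az":0,"jaw":1},{"tx":20,"ty":0,"tz":0,"ax":0,"ay":0,"az":0,"jaw":1},{"tx":20,"ty":0,"tz":0,"ax":0,"ay":0,"az":0,"jaw":1}]'
python3 -m jog '[{"tx":18,"ty":0,"tz":0,"ax":0,"ay":0,"az":0,"jaw":1},{"tx":15,"ty":0,"tz":2,"ax":0,"ay":0,"az":0,"jaw":1},{"tx":0,"ty":0,"tz":0,"ax":0,"ay":0,"az":0,"jaw":1},{"tx":0,"ty":0,"tz":0,"ax":0,"ay":0,"az":0,"jaw":1}]'
python3 - <<'E'
from m import *
for i in range(3):
    c=shot('scene','s10.png'); P=cloud(c); Q=box(P,[390,-190,73],[520,-70,165]); print(len(Q),Q.max(0) if len(Q) else '', np.median(Q,0) if len(Q) else '')
im=cv2.imread('pics/s10.png')[100:240,180:360]; cv2.imwrite('pics/s10c.png',cv2.resize(im,None,fx=3,fy=3))
E
```

```text
time_s: 16.0
eef_pos: [452.3, -155.2, 104.7]
ee_rot: [0.001, 0.783, 0.622, 0.0]
force: [0.1, -1.5, -0.9]
grip_width: -0.001
grip_force: 0.7
time_s: 16.5
eef_pos: [458.9, -123.6, 101.3]
ee_rot: [0.0, 0.784, 0.621, -0.0]
force: [0.6, -0.6, -0.2]
grip_width: -0.002
grip_force: 0.0
650 [519.6 -79.  164.9] [ 452.5 -116.1  101. ]
701 [518.6 -78.6 164.8] [ 451.7 -117.1   97.2]
750 [518.6 -77.2 164.7] [ 451.7 -117.4   92.7]
```

The lid is falling. I'll lift and travel beyond the pin, so that the wrist camera looks at both.

```bash
python3 -m jog '[{"tx":0,"ty":0,"tz":-60,"ax":0,"ay":0,"az":0,"jaw":1},{"tx":-35,"ty":0,"tz":-10,"ax":0,"ay":0,"az":0,"jaw":0.2},{"tx":-55,"ty":10,"tz":0,"ax":0,"ay":0,"az":0,"jaw":0.2},{"tx":-55,"ty":10,"tz":0,"ax":0,"ay":0,"az":0,"jaw":0.2}]'
python3 -m jog '[{"tx":-50,"ty":12,"tz":0,"ax":0,"ay":0,"az":0,"jaw":0.2},{"tx":-40,"ty":12,"tz":0,"ax":0,"ay":0,"az":0,"jaw":0.2},{"tx":0,"ty":0,"tz":0,"ax":0,"ay":0,"az":0,"jaw":0.2}]'
cat > v.py <<'E'
from m import *
import sys
s=sense(); M=R.from_quat(np.roll(s['ee_rot'],-1)).as_matrix(); print(s['eef_pos'],s['joints'],s['force'],M[:,2])
c=shot('wrist',sys.argv[1]); P=cloud(c)
for q,z in [('pin_grip',103),('stand',38),('lid_hole',81),('block_mid',49),('lid_edge',78)]:
    for r in place_of(q,'wrist')[:1]: print(q,r['conf'],np.array(r['centre']),atz(c,r['centre'],z),atdepth(c,r['centre']))
Q=box(P,[430,-335,108],[490,-270,130])
if len(Q): print('pin head',len(Q),np.median(Q,0),Q.min(0),Q.max(0),cv2.minEnclosingCircle(Q[Q[:,2]>119][:,:2].astype(np.float32)) if (Q[:,2]>119).any() else '')
Q=box(P,[435,-335,73],[490,-265,83]); 
if len(Q)>20: print('stand top',rect(Q))
Q=box(P,[380,-200,72],[540,-70,100]); 
if len(Q)>20: print('lid',rect(Q),np.percentile(Q[:,2],[5,50,95])); A=np.c_[Q[:,:2],np.ones(len(Q))]; print(np.linalg.lstsq(A,Q[:,2],rcond=None)[0].round(4))
E
python3 v.py w11.png
```

```text
time_s: 17.15
eef_pos: [445.0, -270.9, 171.7]
ee_rot: [0.0, 0.784, 0.621, 0.0]
force: [1.0, 0.2, 0.4]
grip_width: 0.401
grip_force: 0.0
time_s: 17.52
eef_pos: [447.3, -364.7, 170.5]
ee_rot: [-0.0, 0.785, 0.62, -0.0]
force: [0.2, -0.1, 0.1]
grip_width: 0.397
grip_force: 0.0
[ 447.3 -364.7  170.5] [-0.9  0.5  1.4 -0.   1.3 -0.7] [ 0.2 -0.1  0.1] [-0.  0. -1.]
pin_grip 0.88 [252.6 119.6] [ 460.1 -302.9  103. ] [ 460.4 -301.7  123.5]
stand 0.86 [253.3 111.9] [ 461.6 -299.3   38. ] [ 462.2 -296.3  123.5]
pin head 551 [ 459.1 -299.6  123.3] [ 449.5 -309.4  116.3] [ 468.7 -290.2  125.4] ((459.0160217285156, -299.6424865722656), 9.88784408569336)
stand top ((459.0892333984375, -299.4892272949219), (55.11455535888672, 55.528385162353516), 78.97860717773438, 3060)
```

View pics/w11.png

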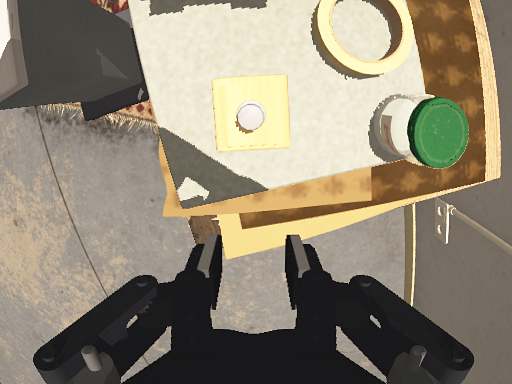

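The pin head shows at (250,117), at world (459.0,-299.6), top z 124. The stand's centre agrees. I'll check the lid and move over the pin.

```bash
python3 -m jog '[{"tx":33,"ty":-2,"tz":0,"ax":0,"ay":0,"az":0,"jaw":0},{"tx":33,"ty":-1.7,"tz":0,"ax":0,"ay":0,"az":0,"jaw":0},{"tx":0,"ty":0,"tz":30,"ax":0,"ay":0,"az":0,"jaw":0},{"tx":0,"ty":0,"tz":0,"ax":0,"ay":0,"az":0,"jaw":0},{"tx":0,"ty":0,"tz":0,"ax":0,"ay":0,"az":0,"jaw":0}]'
cat > l.py <<'E'
from m import *
for n in ('scene','side'):
    c=shot(n); P=cloud(c); Q=box(P,[380,-200,72],[540,-70,110])
    A=np.c_[Q[:,:2],np.ones(len(Q))]; print(n,len(Q),np.percentile(Q[:,2],[5,50,95]),np.linalg.lstsq(A,Q[:,2],rcond=None)[0].round(4),rect(Q))
    for q,z in [('lid_hole',82)]:
        for r in place_of(q,n)[:1]: print(q,r['conf'],np.array(r['centre']),atz(c,r['centre'],z))
E
python3 l.py; python3 v.py w12.png
```

```text
time_s: 18.45
eef_pos: [459.9, -297.4, 142.3]
ee_rot: [0.001, 0.784, 0.621, 0.0]
force: [-0.0, 0.2, 1.1]
grip_width: 0.501
grip_force: 0.0
scene 814 [76.5 81.6 86.4] [ 0.   0.1 79.2] ((453.67333984375, -130.29364013671875), (93.10376739501953, 121.83080291748047), 77.30442810058594, 814)
lid_hole 0.84 [285.6 178.4] [428.3 -90.4  82. ]
side 880 [75.9 82.6 87. ] [ 0.   0.1 85.2] ((455.62591552734375, -133.84255981445312), (93.30413818359375, 120.50018310546875), 77.60816192626953, 880)
lid_hole 0.7 [252.8 229.6] [417.  -95.6  82. ]
[ 459.8 -297.4  142. ] [-0.8  0.4  1.5 -0.   1.2 -0.6] [ 0.1 -0.3  0.7] [ 0. -0. -1.]
pin_grip 0.62 [256.6 211.2] [ 460.2 -301.   103. ] [ 461.7 -293.2  123.4]
stand 0.7 [258.3 182.7] [ 463.5 -297.6   38. ] [ 465.2 -286.7   77.2]
pin head 751 [ 459.8 -297.   123. ] [ 449.6 -309.4  108. ] [ 469.4 -289.3  125.1] ((459.2947998046875, -299.55755615234375), 10.281377792358398)
stand top ((459.4428405761719, -299.90972900390625), (56.00546646118164, 55.265769958496094), 80.00679779052734, 2994)
lid ((450.4859619140625, -150.5122833251953), (56.202388763427734, 121.3219223022461), 76.74913787841797, 8334) [76.5 79.6 81.6]
[ 0.   0.1 82.6]
```

The lid has come to rest tilted about 0.1 rad. Descending on the pin and gripping.

```bash
python3 -m jog '[{"tx":-2.2,"ty":0,"tz":30,"ax":0,"ay":0,"az":0,"jaw":0},{"tx":0,"ty":0,"tz":30,"ax":0,"ay":0,"az":0,"jaw":0},{"tx":0,"ty":0,"tz":26,"ax":0,"ay":0,"az":0,"jaw":0},{"tx":0,"ty":0,"tz":0,"ax":0,"ay":0,"az":0,"jaw":0}]'
python3 -m jog '[{"tx":0,"ty":0,"tz":0,"ax":0,"ay":0,"az":0,"jaw":1},{"tx":0,"ty":0,"tz":0,"ax":0,"ay":0,"az":0,"jaw":1},{"tx":0,"ty":0,"tz":0,"ax":0,"ay":0,"az":0,"jaw":1},{"tx":0,"ty":0,"tz":0,"ax":0,"ay":0,"az":0,"jaw":1},{"tx":0,"ty":0,"tz":0,"ax":0,"ay":0,"az":0,"jaw":1}]' 80
```

```text
time_s: 19.45
eef_pos: [458.4, -298.5, 53.9]
ee_rot: [-0.002, 0.784, 0.621, -0.0]
force: [-0.3, 0.5, 0.5]
grip_width: 0.502
grip_force: 0.0
time_s: 20.08
eef_pos: [459.7, -299.8, 56.8]
ee_rot: [0.001, 0.784, 0.621, 0.0]
force: [-0.2, 0.4, 7.0]
grip_width: 0.215
grip_force: 78.2
```

```bash
python3 -m jog '[{"tx":0,"ty":0,"tz":-15,"ax":0,"ay":0,"az":0,"jaw":1},{"tx":0,"ty":0,"tz":-30,"ax":0,"ay":0,"az":0,"jaw":1},{"tx":0,"ty":0,"tz":-40,"ax":0,"ay":0,"az":0,"jaw":1},{"tx":0,"ty":0,"tz":0,"ax":0,"ay":0,"az":0,"jaw":1}]'
python3 -m jog '[{"tx":25,"ty":-18,"tz":0,"ax":0,"ay":0,"az":0,"jaw":1},{"tx":35,"ty":-30,"tz":0,"ax":0,"ay":0,"az":0,"jaw":1},{"tx":30,"ty":-22,"tz":0,"ax":0,"ay":0,"az":0,"jaw":1},{"tx":19,"ty":-15,"tz":0,"ax":0,"ay":0,"az":0,"jaw":1},{"tx":0,"ty":0,"tz":0,"ax":0,"ay":0,"az":0,"jaw":1}]'
cat > h2.py <<'E'
from m import *
import sys
s=sense(); M=R.from_quat(np.roll(s['ee_rot'],-1)).as_matrix(); print(s['eef_pos'],s['force'],s['grip_force'],M[:,2])
c=shot('wrist',sys.argv[1]); P=cloud(c)
for q,z in [('lid_hole',83),('pin_grip',180),('pin_foot',125),('block_mid',49)]:
    for r in place_of(q,'wrist')[:1]: print(q,r['conf'],np.array(r['centre']),atz(c,r['centre'],z),atdepth(c,r['centre']))
Q=box(P,[380,-200,70],[540,-65,95]); print('lid',rect(Q)); A=np.c_[Q[:,:2],np.ones(len(Q))]; print((1000*np.linalg.lstsq(A,Q[:,2],rcond=None)[0]).round(0)); print(cv2.boxPoints(cv2.minAreaRect(Q[:,:2].astype(np.float32))))
# hole: pixels seeing below the lid near the hole
m=(np.hypot(P[...,0]-421.5,P[...,1]+93.5)<25)
g=cv2.cvtColor(c['color'],cv2.COLOR_RGB2GRAY)
v,u=np.where(m&(P[...,2]<74)); print('low px',len(u),u.mean() if len(u) else '',v.mean() if len(v) else '')
E
python3 h2.py w13.png
```

```text
time_s: 20.58
eef_pos: [460.2, -300.2, 144.1]
ee_rot: [0.003, 0.784, 0.621, 0.0]
force: [0.0, -0.5, -1.6]
grip_width: 0.215
grip_force: 78.7
time_s: 21.2
eef_pos: [400.6, -172.6, 140.3]
ee_rot: [-0.0, 0.783, 0.622, -0.0]
force: [-0.4, -0.4, -1.3]
grip_width: 0.216
grip_force: 78.7
[ 400.6 -172.6  140.3] [-0.4 -0.4 -1.3] 78.74539084732533 [-0.  0. -1.]
lid_hole 0.64 [260.4  96.6] [422.9 -94.3  83. ] [424.2 -93.8  36.9]
pin_grip 0.85 [253.6 265.9] [ 398.7 -175.1  180. ] [ 401.4 -163.3  199.6]
pin_foot 0.66 [251.7 222.5] [ 397.7 -174.3  125. ] [ 399.4 -167.2  142. ]
block_mid 0.63 [316.6 116.7] [ 468.6 -121.5   49. ] [ 462.  -118.3   82.3]
lid ((455.0498962402344, -132.9512176513672), (89.70941925048828, 121.32160949707031), 76.84972381591797, 15144)
[   21.    79. 82285.]
[[ 385.8 -162.8]
 [ 503.9 -190.4]
 [ 524.3 -103.1]
 [ 406.2  -75.5]]
low px 623 252.8330658105939 89.72873194221509
```

View pics/w13.png

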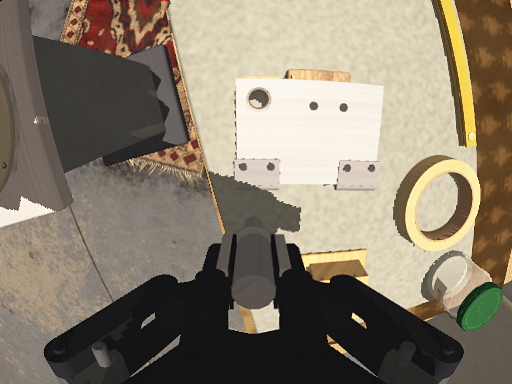

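The pin hangs in the jaws at (253,265), and the lid hole is clearly visible at (259,98), almost right under the camera. I'll refine its position by contour.

```bash
python3 - <<'E'
from m import *
c=shot('wrist'); g=cv2.cvtColor(c['color'],cv2.COLOR_RGB2GRAY)
roi=g[78:120,238:282]; big=cv2.resize(roi,None,fx=8,fy=8,interpolation=cv2.INTER_CUBIC)
print(roi[20,::2],roi[::2,21])
for th in (100,130,160,185):
    cs,_=cv2.findContours((big<th).astype(np.uint8),cv2.RETR_EXTERNAL,cv2.CHAIN_APPROX_NONE)
    for k in cs:
        if cv2.contourArea(k)<64*60: continue
        (x,y),r=cv2.minEnclosingCircle(k); px=[(x+.5)/8-.5+238,(y+.5)/8-.5+78]; e=cv2.fitEllipse(k)
        print(th,px,r/8,e[1], atz(c,px,83.5))
    
E
```

```text
[244 245 245 216 182 194 193 226 191  78  86  90  90  80 125 202 245 243
 244 243 244 243] [246 249 247 251 179  75  86  86  88  91  88 170 176 215 166 236 246 244
 243 243 243]
100 [256.0866298675537, 96.6479549407959] 9.781695365905762 (111.06632995605469, 161.96725463867188) [420.7 -95.4  83.5]
130 [256.2216320037842, 96.39132881164551] 10.05805492401123 (134.7366943359375, 160.03582763671875) [420.8 -95.2  83.5]
160 [256.3380661010742, 96.33909225463867] 10.352859497070312 (154.52236938476562, 158.18370056152344) [420.9 -95.2  83.5]
185 [256.6642436981201, 95.58861541748047] 11.28428840637207 (165.08168029785156, 175.4973602294922) [421.3 -94.7  83.5]
```

```bash
python3 -m jog '[{"tx":25,"ty":1,"tz":0,"ax":0,"ay":0,"az":0,"jaw":1},{"tx":35,"ty":1,"tz":0,"ax":0,"ay":0,"az":0,"jaw":1},{"tx":21,"ty":0.6,"tz":15,"ax":0,"ay":0,"az":0,"jaw":1},{"tx":0,"ty":0,"tz":10,"ax":0,"ay":0,"az":0,"jaw":1},{"tx":0,"ty":0,"tz":0,"ax":0,"ay":0,"az":0,"jaw":1}]'
python3 - <<'E'
from m import *
for i in range(3):
    c=shot('side','s14.png'); s=sense(); print(s['eef_pos'],s['force'],R.from_quat(np.roll(s['ee_rot'],-1)).as_matrix()[:,2])
for n in ('side','scene'):
    if n=='scene': c=shot(n,'s15.png')
    for q,z in [('lid_hole',83.5),('pin_foot',s['eef_pos'][2]-13),('pin_grip',s['eef_pos'][2]+46)]:
        for r in place_of(q,n)[:1]: print(n,q,r['conf'],np.array(r['centre']),atz(c,r['centre'],z))
a=cv2.imread('pics/s14.png')[185:285,200:320]; b=cv2.imread('pics/s15.png')[120:220,230:350]
cv2.imwrite('pics/v15.png',cv2.resize(np.hstack([a,b]),None,fx=3.3,fy=3.3,interpolation=cv2.INTER_CUBIC))
E
```

```text
time_s: 22.12
eef_pos: [421.9, -95.9, 114.7]
ee_rot: [-0.001, 0.784, 0.621, -0.0]
force: [-0.1, -0.1, -0.3]
grip_width: 0.212
grip_force: 78.7
[422.2 -96.2 115.2] [ 0.2  0.3 -1.6] [-0.  0. -1.]
[422.3 -96.3 115.5] [-0.6  0.1 -1. ] [ 0. -0. -1.]
[422.4 -96.2 115.6] [ 0.3 -0.2 -0.1] [ 0. -0. -1.]
side lid_hole 0.95 [253.1 226.9] [420.1 -88.3  83.5]
side pin_foot 0.51 [254.3 225. ] [ 419.2 -100.9  102.6]
side pin_grip 0.65 [252.4 208.8] [ 413.7 -104.1  161.6]
scene lid_hole 0.74 [287.2 179. ] [422.4 -88.8  83.5]
scene pin_foot 0.67 [291.4 169.1] [ 422.  -113.1  102.6]
scene pin_grip 0.59 [289.  155.4] [424.8 -98.3 161.6]
```

View pics/v15.png

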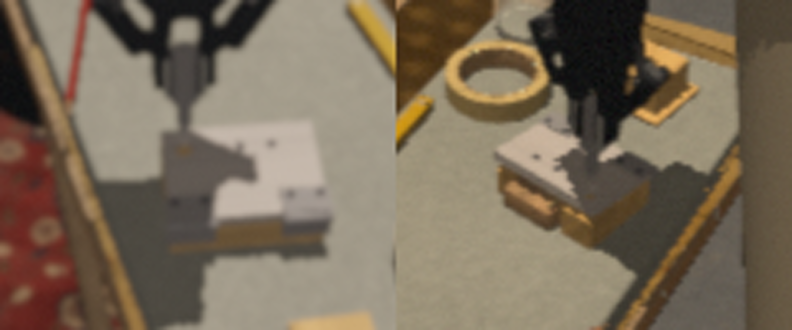

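Both views show the pin upright over the lid's hole (about (185,140) in the left half). I'll correct by 1.5 mm and go down gently, watching the force.

```bash
python3 -m jog '[{"tx":1.5,"ty":-0.7,"tz":10,"ax":0,"ay":0,"az":0,"jaw":1},{"tx":0,"ty":0,"tz":6,"ax":0,"ay":0,"az":0,"jaw":1},{"tx":0,"ty":0,"tz":4,"ax":0,"ay":0,"az":0,"jaw":1},{"tx":0,"ty":0,"tz":0,"ax":0,"ay":0,"az":0,"jaw":1}]'
python3 -m jog '[{"tx":0,"ty":0,"tz":4,"ax":0,"ay":0,"az":0,"jaw":1},{"tx":0,"ty":0,"tz":0,"ax":0,"ay":0,"az":0,"jaw":1}]'
python3 -m jog '[{"tx":0,"ty":0,"tz":4,"ax":0,"ay":0,"az":0,"jaw":1},{"tx":0,"ty":0,"tz":0,"ax":0,"ay":0,"az":0,"jaw":1}]'
```

```text
time_s: 23.12
eef_pos: [421.7, -93.7, 95.0]
ee_rot: [-0.0, 0.784, 0.621, -0.0]
force: [-0.9, -0.2, -1.0]
grip_width: 0.213
grip_force: 78.7
time_s: 23.38
eef_pos: [421.8, -93.8, 91.1]
ee_rot: [-0.0, 0.784, 0.621, -0.0]
force: [0.1, -0.6, -1.3]
grip_width: 0.21
grip_force: 78.7
time_s: 23.62
eef_pos: [421.8, -93.8, 87.1]
ee_rot: [-0.0, 0.784, 0.621, -0.0]
force: [-0.6, -0.2, -0.2]
grip_width: 0.218
grip_force: 78.7
```

```bash
python3 -m jog '[{"tx":0,"ty":0,"tz":4,"ax":0,"ay":0,"az":0,"jaw":1},{"tx":0,"ty":0,"tz":4,"ax":0,"ay":0,"az":0,"jaw":1},{"tx":0,"ty":0,"tz":0,"ax":0,"ay":0,"az":0,"jaw":1}]'
python3 -m jog '[{"tx":0,"ty":0,"tz":4,"ax":0,"ay":0,"az":0,"jaw":1},{"tx":0,"ty":0,"tz":4,"ax":0,"ay":0,"az":0,"jaw":1},{"tx":0,"ty":0,"tz":0,"ax":0,"ay":0,"az":0,"jaw":1}]'
```

```text
time_s: 24.0
eef_pos: [421.7, -93.8, 79.0]
ee_rot: [-0.0, 0.784, 0.621, -0.0]
force: [-0.3, -0.9, -0.9]
grip_width: 0.208
grip_force: 78.7
time_s: 24.38
eef_pos: [421.8, -93.8, 71.0]
ee_rot: [-0.0, 0.784, 0.621, -0.0]
force: [0.2, -1.8, -0.9]
grip_width: 0.209
grip_force: 78.7
```

The pin is in both holes with no side force. Now pressing down.

```bash
python3 -m jog '[{"tx":0,"ty":0,"tz":4,"ax":0,"ay":0,"az":0,"jaw":1},{"tx":0,"ty":0,"tz":3,"ax":0,"ay":0,"az":0,"jaw":1},{"tx":0,"ty":0,"tz":0,"ax":0,"ay":0,"az":0,"jaw":1}]'
python3 -m jog '[{"tx":0,"ty":0,"tz":2.5,"ax":0,"ay":0,"az":0,"jaw":1},{"tx":0,"ty":0,"tz":2.5,"ax":0,"ay":0,"az":0,"jaw":1},{"tx":0,"ty":0,"tz":0,"ax":0,"ay":0,"az":0,"jaw":1}]'
python3 -m jog '[{"tx":0,"ty":0,"tz":2,"ax":0,"ay":0,"az":0,"jaw":1},{"tx":0,"ty":0,"tz":0,"ax":0,"ay":0,"az":0,"jaw":1}]'
```

```text
time_s: 24.75
eef_pos: [421.8, -93.8, 64.1]
ee_rot: [-0.0, 0.784, 0.621, -0.0]
force: [0.8, -1.6, -0.6]
grip_width: 0.214
grip_force: 78.8
time_s: 25.12
eef_pos: [422.0, -93.6, 59.3]
ee_rot: [-0.0, 0.784, 0.621, 0.0]
force: [0.2, 1.3, 3.0]
grip_width: 0.213
grip_force: 79.3
time_s: 25.38
eef_pos: [422.0, -93.6, 57.4]
ee_rot: [-0.0, 0.784, 0.621, 0.0]
force: [0.9, 3.9, 4.7]
grip_width: 0.213
grip_force: 79.5
```

```bash
python3 -m jog '[{"tx":0,"ty":0,"tz":1.5,"ax":0,"ay":0,"az":0,"jaw":1},{"tx":0,"ty":0,"tz":0,"ax":0,"ay":0,"az":0,"jaw":1}]'
python3 -m jog '[{"tx":0,"ty":0,"tz":1.5,"ax":0,"ay":0,"az":0,"jaw":1},{"tx":0,"ty":0,"tz":0,"ax":0,"ay":0,"az":0,"jaw":1}]'
```

```text
time_s: 25.62
eef_pos: [422.1, -93.5, 56.6]
ee_rot: [0.0, 0.784, 0.621, 0.0]
force: [-2.8, 5.2, 15.3]
grip_width: 0.214
grip_force: 80.7
time_s: 25.88
eef_pos: [422.2, -93.6, 56.4]
ee_rot: [0.0, 0.783, 0.621, 0.0]
force: [-8.5, 7.9, 34.4]
grip_width: 0.214
grip_force: 82.8
```

A firm stop at the expected height (foot about 6 mm above the board). I'll ease off a little and check the lid's angle.

```bash
python3 -m jog '[{"tx":0,"ty":0,"tz":-0.6,"ax":0,"ay":0,"az":0,"jaw":1},{"tx":0,"ty":0,"tz":0,"ax":0,"ay":0,"az":0,"jaw":1}]'
python3 - <<'E'
from m import *
for n in ('scene','side'):
    c=shot(n); P=cloud(c); o=np.array([470.3,-118,38]); y=np.array([.2275,.9738,0]); x=np.array([.9738,-.2275,0])
    Q=P.reshape(-1,3)-o; J=np.c_[Q@x,Q@y,Q[:,2]]
    k=(J[:,0]>-66)&(J[:,0]<40)&(J[:,1]>-35)&(J[:,1]<26)&(J[:,2]>34)&(J[:,2]<52)&(np.hypot(J[:,0]+54,J[:,1]-14)>26); J=J[k]
    for it in range(4):
        A=np.c_[J[:,:2],np.ones(len(J))]; f=np.linalg.lstsq(A,J[:,2],rcond=None)[0]; e=J[:,2]-A@f; J=J[abs(e)<2.5*e.std()+.1]
    print(n,len(J),f)
s=sense(); print(s['eef_pos'],s['force'],s['grip_force'],s['time_s'])
E
```

```text
time_s: 26.12
eef_pos: [422.1, -93.6, 56.5]
ee_rot: [0.0, 0.783, 0.621, 0.0]
force: [-6.6, 6.5, 25.9]
grip_width: 0.213
grip_force: 81.5
scene 225 [ 0.  -0.  40.2]
side 605 [ 0.  -0.  41.2]
[422.1 -93.6  56.5] [-7.1  6.5 25.6] 81.51516236364841 26.225
```

The lid is flat at 40 mm (slope about 0), the press is steady at 26 N and the pin is held. Handing in.

```bash
python3 -c "
from rig import finish_job
print(finish_job())"
```

```text
the job is handed in; nothing more can be done
None
```

The job is handed in with the block home, the lid measured flat and the pin held pressed at about 26 N through both holes, after 26 s of the 72 s allowed; the hand-in call gave no verdict.

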